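# Shut the tap and swing its spout over the stockpot

### The job

The water is off at the mains, and the tap was left open with its spout over the sink; get it ready to fill the stockpot when the water returns. With a fingertip, first gently push the lever on top of the tap fully closed, so that it points straight out over the middle of the sink, and then gently push the spout round until its outlet is over the middle of the tall two-handled steel stockpot beside the sink. Only push: do not pinch the lever or spout, and do not lift or shift the pot, the bowl or anything else standing about.

Things in the scene. Friction and masses are not known exactly. Their poses are not given: they have to be found in the camera images.
- tap: fixed unit: white ceramic sink (290 x 235 mm outside, 110 mm tall, 12 mm walls and floor) standing on the counter, with a tall brass tap post (36 mm thick) behind it. Origin on the tap post's axis at counter height; the sink's middle lies 185 mm from it along -x of this frame, so -x points from the post out over the middle of the sink, towards the robot. z up
- tap_axis (a point): point on the vertical turning axis of both spout and lever, 225 mm above the counter
- spout (a joint): turn of the spout about the vertical tap axis, rad. 0: the spout points out over the middle of the sink (tap -x); positive is counter-clockwise from above (towards the robot's right), negative towards the robot's left. Range -2.1 to 2.1. Stiff: moves with about 0.35 N m, i.e. 2.3 N at spout_push, and stays where it is left
- spout_push (a point): point on the spout's centre line 155 mm from the tap axis, 225 mm above the counter: a good place to push sideways. The spout is a level brass tube 22 mm thick (its top 236 mm above the counter), 225 mm from the axis to the outlet; a 42 mm collar at the post
- spout_outlet (a point): middle of the mouth of the spout's down-turned nozzle (27 mm across), 225 mm from the tap axis, 180 mm above the counter
- lever (a joint): turn of the brass lever on top of the tap, rad. 0: closed, against its stop, pointing straight out over the middle of the sink (tap -x); grows as it opens, clockwise from above (towards the robot's left), to 1.5. Starts 0.6 to 1.05. Moves with about 0.15 N m, i.e. 2.1 N at lever_push, and stays where it is left; it turns independently of the spout
- lever_push (a point): point on the lever's centre line 70 mm from the tap axis, 275 mm above the counter: a good place to push sideways. The lever is a flat bar 14 mm wide, 12 mm tall (269 to 281 mm above the counter), its end 90 mm from the axis; its hub is 40 mm across and ends 285 mm above the counter
- pot: steel stockpot, 176 mm across, 150 mm tall, with two loop handles that reach 118 mm from its middle at 117 mm height, open at the top, loose, about 0.9 kg, standing left or right of the sink; origin at the centre of its underside. It stands on the circle of the spout's outlet to within 15 mm
- pot_mouth (a point): centre of the stockpot's open mouth, 150 mm above the counter
- bowl: white ceramic mixing bowl, no handles, 170 mm across at the rim, 85 mm tall, loose, on the other side of the sink from the pot (the sides are swapped at random); origin at the centre of its underside
- mug: blue mug, 76 mm across, 85 mm tall, standing inside the sink; origin at the centre of its underside
- soap: amber soap bottle, 58 mm across, 165 mm tall, standing just behind the tap (on the far side from the sink); origin at the centre of its underside
- mill: dark wooden pepper mill, 56 mm across, 157 mm tall; origin at the centre of its underside
- glass: green drinking glass, 66 mm across, 110 mm tall; origin at the centre of its underside
Mind the look-alikes: they are no part of the job. Leave any yellow look-alike of the pot alone.

How it is judged:
On the way, in this order (a step that is already met when the one before it is completed fails the run):
1. the lever is closed (value of joint lever below 0.15 rad), for 0.2 s.
2. the spout's outlet is over the middle of the stockpot, the lever still closed (value of joint lever below 0.15 rad and horizontal distance between spout_outlet and pot_mouth below 0.04 m), for 0.2 s.
At the end, for the whole second after the job is handed in: The lever is within 0.15 rad of closed, the outlet within 40 mm (seen from above) of the centre of the pot's mouth, the spout at rest, and the pot, bowl and other loose things upright within 25 mm of where they stood (all of step 2 and velocity of joint spout between -0.05 and 0.05 rad/s and distance of each of pot, bowl, mug, soap, mill, glass from where it was at the start of the episode below 0.025 m and angle between pot's own z axis and vertical below 0.1 rad); the robot touches nothing.
It fails at once if the stockpot is lifted, tipped or shifted more than 25 mm (distance of pot from where it was at the start of the episode above 0.025 m or angle between pot's own z axis and vertical above 0.2 rad).
It fails at once if another loose thing is lifted, knocked over or shifted more than 25 mm (distance of any of bowl, mug, soap, mill, glass from where it was at the start of the episode above 0.025 m or angle between any of bowl, mug, soap, mill, glass's own z axis and vertical above 0.3 rad).
It fails at once if the lever or spout is pinched or shoved hard (over 40 N) (contact force between the fingers and lever above 40 N or contact force between the fingers and spout above 40 N).
It also fails if it takes over 64 s, if anything falls off the work surface, if the arm or the gripper's body presses on something with over 40 N, if the wrist force passes 120 N, or if a joint passes its speed limit or range.

### The arm

A 6-joint arm with a two-finger parallel gripper is mounted at the origin on the work surface. World frame = base frame: x ahead of the robot, y to its left, z up, the work surface at z = 0. Lengths are in m, angles in rad, forces in N, time in s.
With the tool pointing down it reaches from about 0.275 to 0.725 m from the base axis. Payload 15.9 kg.
Tool frame: the origin (TCP) lies at the very end of the fingers, on their centre line; the grasp point (between the pads) lies 19 mm behind it (r.grip_point_offset is the distance from the TCP to the grasp point, in m); z points along the fingers, y is the line along which they close (so a half turn about z gives the same grasp; the last joint's range is limited). The gripper opens to 85 mm and grips with 20 to 120 N. Pads are 22 mm wide; open, the fingers measure 114 mm over their backs; the gripper's body (76 mm by 85 mm) begins 54 mm behind the grasp point. The pads swing forward as they close: fully open they stand 13 mm farther back than shut.
Start: joints at [1.209, 0.213, -0.034, 1.323, 0, 1.571], TCP at [0.177, 0.468, 0.231] pointing down, gripper open.
Joint ranges: [-2.98, 2.98], [-0.74, 1.72], [-1.14, 1.35], [-2.1, 2.04], [-1.57, 1.44], [-3.14, 3.14]. Speed limits (rad/s): [1.89, 1.89, 2.39, 2.57, 3.14, 3.14].

### API

Orientations are given as a unit quaternion [w, x, y, z].
In Python, from workcell import r gives the robot as it stands.
- The arm moves only by the tool move_arm, never from a script. Its argument "series" is a list of rows, each a list of 5 numbers: the shift along the tool's x, y, z in m, then the turn about the tool's z in rad, then the finger opening in m, from 0 to 0.0854. A call has 1 to 10 rows; each row is the pose to reach, as a shift and turn from the pose commanded when the call began, along the tool's axes at that moment; what a row does not reach only later rows make up. A row lasts 1/12 s, in which the tool goes at most 41.7 mm and 7.16 degrees, less where a joint would pass 70% of its speed; a pose out of reach is approached as far as the arm can. A call with a gripper value outside its range is refused whole. The fingers move at their own pace and stop on an object; "grip_force" is the grip in N (left out, the last holds). Time passes only in rows, so rows that repeat a pose let the fingers close. It gives the time, the measured TCP pose, the force, the opening and the grip force at its end, in the units of the state.
- r.read_state(): the state, without advancing time (a new reading comes with each control period).
- r.grab_frame(name): name is "scene" or "top" or "wrist"; returns a dict with "frame" (480x640x3 uint8, blue, green, red), "intrinsics" (3x3 intrinsics, pixels), "position" and "rotation" of the camera in the world; the wrist camera has in their place "mount" (4x4, takes a point from camera to tool coordinates, whose origin is the TCP and whose axes are the flange's). Camera axes: x right, y down, z forward; pixel columns grow to the right and rows downward; lengths in m; the calibration is good to about 2 mm. A picture is of the moment at which its call begins: read the wrist's pose just before it. There is no depth.
- r.job_done(): hands the job in; it is judged then, once.
The state is a dict: "t": time; "q": joint angles; "dq": joint speeds; "joint_torque": joint torques, N m; "position": TCP position; "ee_rot": TCP orientation; "force": force on the tool from outside, world axes, zero at the start; "wrist_torque": the same for the moment, N m; "gripper_width": opening from 0.0 (shut) to 1.0 (fully open); "grasp_force": force on a finger pad.
Only numpy, scipy, OpenCV 4.12 (cv2) and the standard library are available. Lean on these libraries where they do the work, as an engineer would, in place of code of your own. Each camera call takes 0.05 s, during which the arm holds its last target. There are 200 camera calls.

## Working session

There is one attempt and no reset: what is moved stays moved. The work goes in short steps, Python scripts to look and compute and a tool call to move; the robot and the scene stay as the last step left them, time stands still between calls to the robot, and variables do not carry over. Pictures are saved under pics/ and viewed, at most 10 in all, crops included, and the job is handed in when it is done.

Besides the shell and the picture viewer there is one more tool, called after "Request:" as name([rows], argument=value, ...), one row to a line, values as JSON. move_arm: Moves the arm, as the interface text tells. Its arguments: {"type":"object","properties":{"series":{"type":"array","items":{"type":"array","items":{"type":"number"}}},"grip_force":{"type":"number"}},"required":["series"]}

```bash
mkdir -p pics
cat > h.py <<'E'
import numpy as np, cv2
from workcell import r
def ray(f,u,v,z):
    K=np.array(f["intrinsics"]);R=np.array(f["rotation"]);p=np.array(f["position"])
    d=R@np.linalg.inv(K)@np.array([u,v,1.]);return p+d*(z-p[2])/d[2]
def proj(f,P):
    c=np.array(f["rotation"]).T@(np.array(P)-f["position"]);c=np.array(f["intrinsics"])@c;return c[:2]/c[2]
E
python3 - <<'E'
from h import *
import pickle
for n in("scene","top"):
    f=r.grab_frame(n);cv2.imwrite(f"pics/{n}0.png",f["frame"]);pickle.dump(f,open(n+".pkl","wb"))
    print(n,np.round(f["position"],3),np.round(f["rotation"],3).tolist(),f["intrinsics"])
s=r.read_state();print(s)
E
```

```text
scene [0.952 0.753 0.939] [-0.11, 0.274, 0.875, -0.384] [[499.28674844   0.         313.2480167 ]
 [  0.         499.28674844 233.86602399]
 [  0.           0.           1.        ]]
top [0.375 0.059 1.135] [0.042, -0.698, 0.714, -0.041] [[459.98641034   0.         322.8078686 ]
 [  0.         459.98641034 234.18743533]
 [  0.           0.           1.        ]]
{'t': 0.1, 'q': array([ 1.20899218e+00,  2.13286096e-01, -3.49874385e-02,  1.32348615e+00,
       -8.46986194e-06,  1.57080789e+00]), 'dq': array([-0.00126066, -0.00126536,  0.00159127, -0.00099946,  0.00053466,
        0.00011319]), 'joint_torque': array([-2.07215468e-03, -6.87243962e+01,  4.87809563e+01,  1.21349283e-02,
       -7.22558184e-05, -4.39712522e-06]), 'position': array([0.17687761, 0.46734892, 0.2308796 ]), 'ee_rot': array([-8.24940266e-05,  1.79922664e-01,  9.83680641e-01, -4.74583202e-04]), 'force': array([ 0.40873657, -0.12755982, -0.04075946]), 'wrist_torque': array([-0.03120637, -0.01377685,  0.00913633]), 'grasp_force': 0.0, 'gripper_width': 1.0013827749999145}
```

View pics/top0.png

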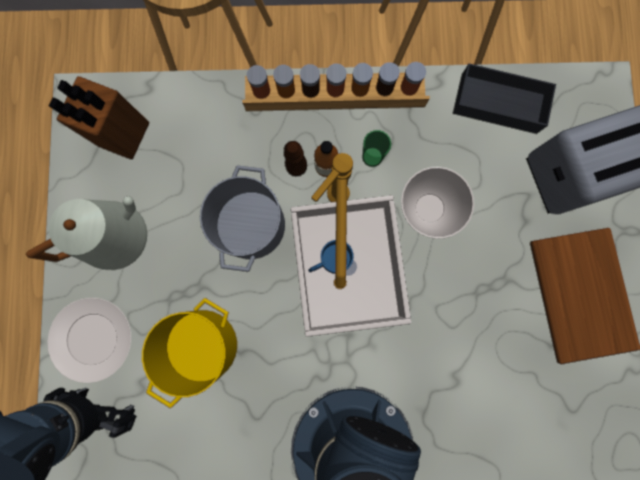

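View pics/scene0.png

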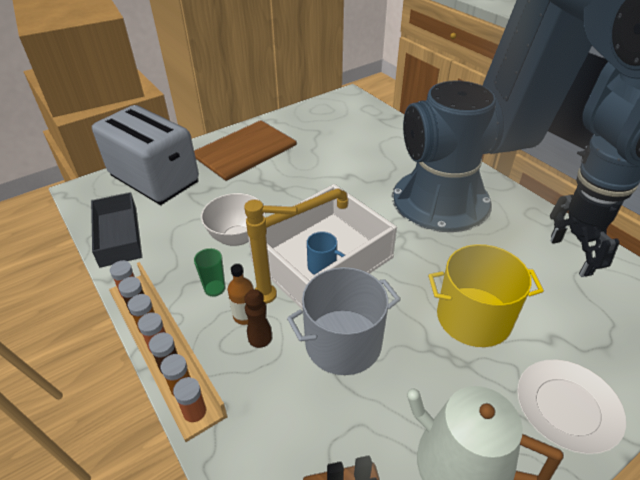

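The top view shows the tap hub at (342,163), lever tip near (317,195), spout outlet near (340,283) and the mug at (337,257). Candidates for the pot are the grey two-handled steel pot at (242,217), the yellow look-alike at (190,350), the kettle at (97,235) and the white bowl at (437,202). I choose the grey one and will check it in a crop.

Run:
```python
from h import *
import pickle
f=pickle.load(open("top.pkl","rb"))
A=ray(f,342,163,.285);print("axis",A)
A2=ray(f,342,163,.285)[:2]
for n,u,v,z in[("levertip",317,195,.281),("outlet",340,283,.225),("pot",242,217,.15),("potL",201,217,.15),("potR",284,217,.15),("bowl",437,202,.085),
 ("sTL",293,200,.11),("sTR",396,198,.11),("sBR",410,322,.11),("sBL",305,334,.11),("soap",326,148,.165),("mill",293,147,.157),("glass",377,140,.11)]:
    p=ray(f,u,v,z);d=p[:2]-A2;print(n,np.round(p,3),"r %.3f ang %.3f"%(np.hypot(*d),np.arctan2(d[1],d[0])))
c=f["frame"][130:310,180:420];cv2.imwrite("pics/crop.png",cv2.resize(c,None,fx=3.3,fy=3.3,interpolation=cv2.INTER_CUBIC))
```

```text
Traceback (most recent call last):
  File "h.py", line 5, in ray
    d=R@np.linalg.inv(K)@np.array([u,v,1.]);return p+d*(z-p[2])/d[2]
      ~^~~~~~~~~~~~~~~~~
ValueError: matmul: Input operand 1 has a mismatch in its core dimension 0, with gufunc signature (n?,k),(k,m?)->(n?,m?) (size 3 is different from 4)
```

```bash
cat > h.py <<'E'
import numpy as np, cv2
from scipy.spatial.transform import Rotation as Ro
from workcell import r
def rot(q): return Ro.from_quat(np.array(q),scalar_first=True).as_matrix()
def ray(f,u,v,z):
    K=np.array(f["intrinsics"]);p=np.array(f["position"])
    d=rot(f["rotation"])@np.linalg.inv(K)@np.array([u,v,1.]);return p+d*(z-p[2])/d[2]
def proj(f,P):
    c=np.array(f["intrinsics"])@rot(f["rotation"]).T@(np.array(P)-f["position"]);return c[:2]/c[2]
E
python3 - <<'E'
from h import *
import pickle
f=pickle.load(open("top.pkl","rb"))
A2=ray(f,342,163,.285)[:2];print(A2,rot(f["rotation"]).round(2).tolist())
for n,u,v,z in[("levertip",317,195,.281),("outlet",340,283,.225),("pot",242,217,.15),("potL",201,217,.15),("potR",284,217,.15),("bowl",437,202,.085),
 ("sTL",293,200,.11),("sTR",396,198,.11),("sBR",410,322,.11),("sBL",305,334,.11),("soap",326,148,.165),("mill",293,147,.157),("glass",377,140,.11)]:
    p=ray(f,u,v,z);d=p[:2]-A2;print(n,np.round(p,3),"r %.3f ang %.3f"%(np.hypot(*d),np.arctan2(d[1],d[0])))
c=f["frame"][130:310,180:420];cv2.imwrite("pics/crop.png",cv2.resize(c,None,fx=3.3,fy=3.3,interpolation=cv2.INTER_CUBIC))
E
```

```text
[0.6119046  0.01993935] [[-0.02, -0.99, 0.12], [-1.0, 0.02, 0.0], [-0.0, -0.12, -0.99]]
levertip [0.552 0.069 0.281] r 0.077 ang 2.458
outlet [0.386 0.028 0.225] r 0.226 ang 3.107
pot [0.534 0.234 0.15 ] r 0.227 ang 1.918
potL [0.537 0.323 0.15 ] r 0.312 ang 1.815
potR [0.532 0.143 0.15 ] r 0.146 ang 2.146
bowl [ 0.57  -0.207  0.085] r 0.231 ang -1.755
sTL [0.577 0.125 0.11 ] r 0.111 ang 1.889
sTR [ 0.576 -0.108  0.11 ] r 0.133 ang -1.841
sBR [ 0.299 -0.127  0.11 ] r 0.346 ang -2.701
sBL [0.279 0.103 0.11 ] r 0.344 ang 2.896
soap [0.68  0.048 0.165] r 0.073 ang 0.396
mill [0.686 0.12  0.157] r 0.125 ang 0.935
glass [ 0.713 -0.07   0.11 ] r 0.135 ang -0.728
```

View pics/crop.png

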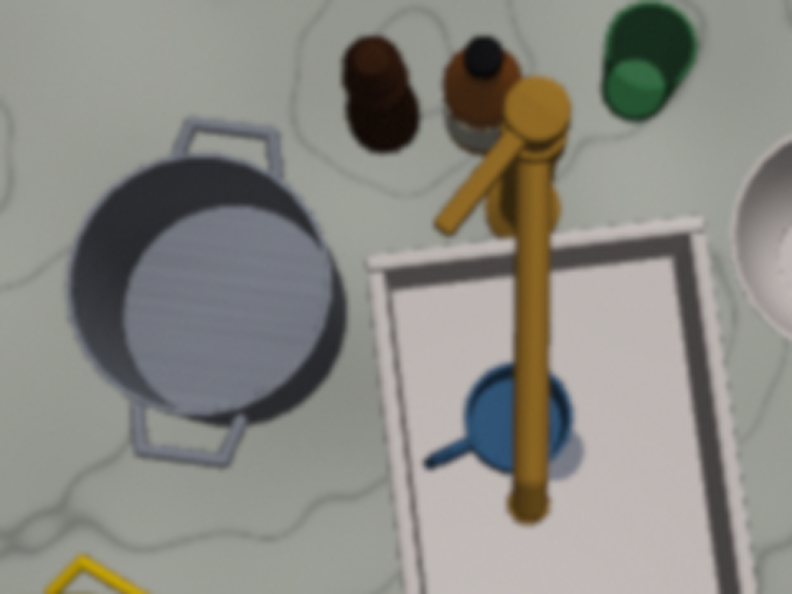

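The crop confirms the grey steel pot, with its rim centre at crop (207,290), i.e. pixel (243,218). Its distance from the tap axis is 0.227 m, which matches 225 ±15 mm. The lever tip at crop (447,226) gives a lever angle of about 0.8 rad.

Estimated positions:

| Item | Value |
|---|---|
| Tap axis | (0.611, 0.019) |
| Closed lever direction, from the sink edges | 3.21 rad |
| Spout now | 3.11 rad |
| Pot | 1.92 rad |

I'll close the fingers and approach the open side of the lever, above everything.

Request:
move_arm([
  [0,0,-0.03,0,0],
  [0,0,-0.06,0,0],
  [-0.03,-0.012,-0.07,0,0],
  [-0.065,-0.025,-0.08,0,0],
  [-0.1,-0.04,-0.08,0,0],
  [-0.135,-0.052,-0.08,0,0],
  [-0.17,-0.066,-0.08,0,0],
  [-0.205,-0.08,-0.08,0,0],
  [-0.24,-0.093,-0.08,0,0],
  [-0.275,-0.107,-0.08,0,0],
], grip_force=20)

```text
t: 0.93
position: [0.3973, 0.2686, 0.3112]
ee_rot: [-0.0, 0.18, 0.984, -0.0]
force: [0.2, 0.6, 0.2]
gripper_width: 0.0
grasp_force: 0.0
```

Request:
move_arm([
  [-0.03,-0.012,0,0,0],
  [-0.06,-0.024,0,0,0],
  [-0.09,-0.036,0,0,0],
  [-0.12,-0.046,0,0,0],
  [-0.15,-0.058,0,0,0],
  [-0.18,-0.07,0,0,0],
  [-0.21,-0.082,0,0,0],
  [-0.24,-0.093,0,0,0],
  [-0.24,-0.093,0,0,0],
  [-0.24,-0.093,0,0,0],
])

```text
t: 1.77
position: [0.5885, 0.0971, 0.3101]
ee_rot: [-0.001, 0.181, 0.983, -0.0]
force: [-0.2, -0.5, 0.4]
gripper_width: 0.001
grasp_force: 0.0
```

```bash
cat >> h.py <<'E'
def delta(P):
    s=r.read_state();return (rot(s["ee_rot"]).T@(np.array(P)-s["position"])).round(4)
def st():
    s=r.read_state();print("t %.2f"%s["t"],s["position"].round(4),"F",s["force"].round(2),"toolx,y",rot(s["ee_rot"])[:2,:2].round(3).tolist(),s["gripper_width"])
E
python3 - <<'E'
from h import *
st();print(delta([.588,.098,.255]))
s=r.read_state();f=r.grab_frame("wrist");cv2.imwrite("pics/w1.png",f["frame"]);print(f["mount"])
E
```

```text
t 1.77 [0.5885 0.0971 0.3101] F [-0.17 -0.52  0.43] toolx,y [[-0.934, 0.356], [0.356, 0.934]] 0.0007643552772050137
[0.0007 0.0007 0.0551]
[[ 8.37229594e-04 -9.56949563e-01 -2.90253051e-01  7.33969626e-02]
 [ 9.99999536e-01  6.62694496e-04  6.99610205e-04  7.74349264e-04]
 [-4.77142581e-04 -2.90253502e-01  9.56949673e-01 -1.42666319e-01]
 [ 0.00000000e+00  0.00000000e+00  0.00000000e+00  1.00000000e+00]]
```

View pics/w1.png

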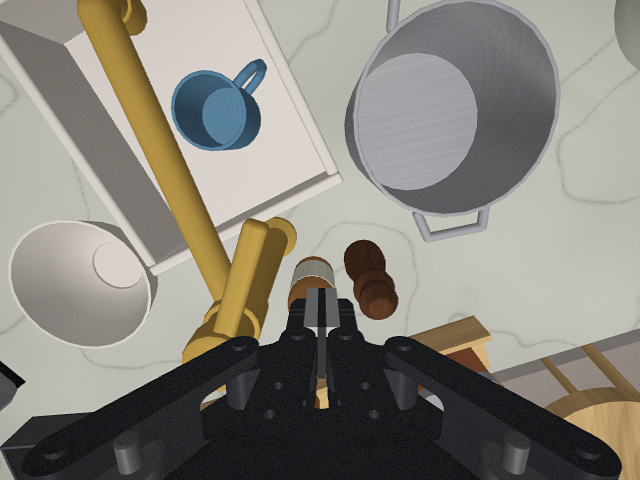

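The wrist view shows the shut fingers at (322,300), clear of the lever, which runs from its tip at (257,222) to its hub near (215,345). I'll descend and work out the push arc.

Request:
move_arm([
  [0,0,0.025,0,0],
  [0,0,0.05,0,0],
  [0,0,0.05,0,0],
])

```text
t: 2.07
position: [0.5853, 0.0989, 0.2573]
ee_rot: [-0.003, 0.179, 0.984, -0.001]
force: [-1.2, 0.1, -1.3]
gripper_width: -0.003
grasp_force: 0.0
```

Run:
```python
from h import *
st();A=np.array([.611,.019])
for th in np.arange(2.3,3.21,.08):
    e=np.array([np.cos(th),np.sin(th)]);t=np.array([-e[1],e[0]])
    print(round(th,2),delta([*(A+.07*e-.025*t),.26])[:2])
```

```text
t 2.07 [0.5853 0.0989 0.2573] F [-1.23  0.13 -1.27] toolx,y [[-0.936, 0.353], [0.353, 0.936]] -0.0026576330236125455
2.3 [-0.0017 -0.0112]
2.38 [ 0.0025 -0.0154]
2.46 [ 0.0063 -0.0199]
2.54 [ 0.0098 -0.0247]
2.62 [ 0.0129 -0.0298]
2.7 [ 0.0155 -0.0351]
2.78 [ 0.0178 -0.0406]
2.86 [ 0.0195 -0.0463]
2.94 [ 0.0209 -0.0521]
3.02 [ 0.0217 -0.058 ]
3.1 [ 0.0221 -0.0639]
3.18 [ 0.022  -0.0699]
```

Request:
move_arm([
  [0.0,-0.01,0,0,0],
  [0.004,-0.016,0,0,0],
  [0.007,-0.02,0,0,0],
  [0.009,-0.023,0,0,0],
  [0.011,-0.026,0,0,0],
  [0.013,-0.029,0,0,0],
  [0.014,-0.032,0,0,0],
  [0.016,-0.035,0,0,0],
  [0.017,-0.038,0,0,0],
  [0.018,-0.041,0,0,0],
])

```text
t: 2.9
position: [0.5563, 0.0661, 0.2613]
ee_rot: [-0.0, 0.18, 0.984, 0.0]
force: [1.8, 2.0, 0.9]
gripper_width: 0.004
grasp_force: 1.1
```

Run:
```python
from h import *
st()
f=r.grab_frame("wrist");cv2.imwrite("pics/w2.png",f["frame"])
A=np.array([.611,.019])
for th in np.arange(2.7,3.22,.08):
    e=np.array([np.cos(th),np.sin(th)]);t=np.array([-e[1],e[0]])
    print(round(th,2),delta([*(A+.07*e-.025*t),.26])[:2])
```

```text
t 2.90 [0.5563 0.0661 0.2613] F [1.81 1.96 0.9 ] toolx,y [[-0.935, 0.354], [0.354, 0.935]] 0.004238189534755983
2.7 [-0.0002  0.0062]
2.78 [0.002  0.0007]
2.86 [ 0.0038 -0.005 ]
2.94 [ 0.0051 -0.0108]
3.02 [ 0.006  -0.0167]
3.1 [ 0.0063 -0.0226]
3.18 [ 0.0062 -0.0285]
```

View pics/w2.png

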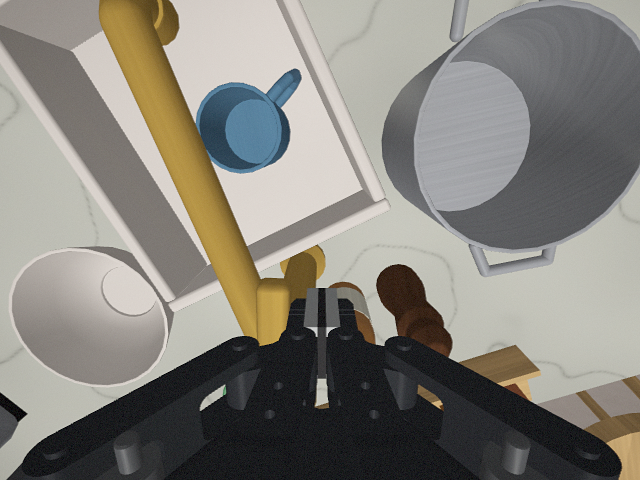

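The finger is on the lever with about 2.7 N, its tip now near (275,285). I'll continue the arc.

Request:
move_arm([
  [0.002,-0.002,0,0,0],
  [0.004,-0.005,0,0,0],
  [0.005,-0.008,0,0,0],
  [0.005,-0.011,0,0,0],
  [0.006,-0.014,0,0,0],
  [0.006,-0.017,0,0,0],
  [0.006,-0.02,0,0,0],
  [0.006,-0.023,0,0,0],
  [0.006,-0.026,0,0,0],
  [0.006,-0.026,0,0,0],
])

```text
t: 3.78
position: [0.5415, 0.0436, 0.2614]
ee_rot: [-0.0, 0.18, 0.984, -0.0]
force: [0.5, 0.3, 0.8]
gripper_width: -0.004
grasp_force: 0.3
```

Run:
```python
from h import *
st()
f=r.grab_frame("wrist");cv2.imwrite("pics/w3.png",f["frame"])
```

```text
t 3.78 [0.5415 0.0436 0.2614] F [0.54 0.29 0.83] toolx,y [[-0.935, 0.354], [0.354, 0.935]] -0.0035238425084835757
```

View pics/w3.png

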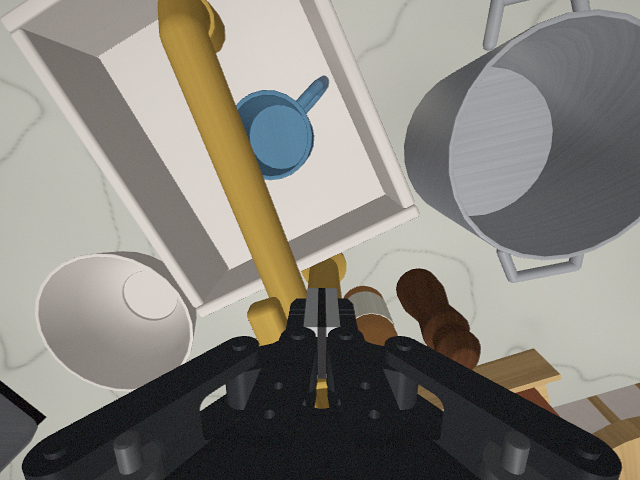

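The wrist view shows the lever's end at about (263,304), now past the spout line. I'll measure its angle.

```bash
cat >> h.py <<'E'
def wf(f,s):
    R=rot(s["ee_rot"]);M=np.array(f["mount"])
    f=dict(f);f["position"]=R@M[:3,3]+s["position"];f["rotation"]=Ro.from_matrix(R@M[:3,:3]).as_quat(scalar_first=True);return f
E
python3 - <<'E'
from h import *
A=np.array([.611,.019])
s=r.read_state();f=wf(r.grab_frame("wrist"),s)
for n,u,v,z in[("lever end",263,304,.281),("lev left edge",255,340,.281),("outlet",190,20,.236),("sinkBLcorner",418,213,.11),("sinkBR",200,308,.11)]:
    p=ray(f,u,v,z);d=p[:2]-A;print(n,p.round(4),"r %.3f ang %.3f"%(np.hypot(*d),np.arctan2(d[1],d[0])%6.283))
for th in (3.1,3.15,3.2,3.25):
    print(th,[proj(f,[*(A+rr*np.array([np.cos(th),np.sin(th)])),.281]).round(0) for rr in(.09,.06)])
for th in (3.15,3.2,3.25,3.3):
    e=np.array([np.cos(th),np.sin(th)]);t=np.array([-e[1],e[0]])
    print(round(th,2),delta([*(A+.07*e-.025*t),.26])[:2])
E
```

```text
lever end [0.5238 0.0258 0.281 ] r 0.087 ang 3.064
lev left edge [0.5381 0.0159 0.281 ] r 0.073 ang 3.184
outlet [0.4046 0.0348 0.236 ] r 0.207 ang 3.065
sinkBLcorner [0.5605 0.1304 0.11  ] r 0.122 ang 1.997
sinkBR [ 0.5763 -0.0959  0.11  ] r 0.120 ang 4.419
3.1 [array([253., 301.]), array([279., 360.])]
3.15 [array([243., 304.]), array([273., 362.])]
3.2 [array([233., 308.]), array([266., 365.])]
3.25 [array([224., 312.]), array([260., 367.])]
3.15 [ 0.0005 -0.0006]
3.2 [ 0.0003 -0.0043]
3.25 [-0.0001 -0.008 ]
3.3 [-0.0006 -0.0117]
```

The lever is at about 3.06 rad, and the sink's back edge puts the stop at 3.21. That leaves about 10 mm, so I'll push 8 mm more and then creep while watching the force.

Request:
move_arm([
  [0,-0.002,0,0,0],
  [0,-0.004,0,0,0],
  [0,-0.006,0,0,0],
  [0,-0.008,0,0,0],
  [0,-0.008,0,0,0],
])

```text
t: 4.3
position: [0.5387, 0.0363, 0.2614]
ee_rot: [0.0, 0.18, 0.984, -0.0]
force: [0.1, 2.6, -0.5]
gripper_width: -0.0
grasp_force: 0.6
```

Request:
move_arm([
  [0,-0.001,0,0,0],
  [0,-0.001,0,0,0],
  [0,-0.001,0,0,0],
])

```text
t: 4.55
position: [0.5385, 0.0356, 0.2613]
ee_rot: [-0.0, 0.18, 0.984, -0.0]
force: [0.9, 1.3, -0.2]
gripper_width: -0.004
grasp_force: 0.5
```

Request:
move_arm([
  [0,-0.001,0,0,0],
  [0,-0.001,0,0,0],
  [0,-0.001,0,0,0],
])

```text
t: 4.8
position: [0.5381, 0.0347, 0.2613]
ee_rot: [-0.0, 0.18, 0.984, -0.0]
force: [1.1, 2.0, -0.6]
gripper_width: 0.004
grasp_force: 0.7
```

Run:
```python
from h import *
st()
s=r.read_state();f=wf(r.grab_frame("wrist"),s);im=f["frame"].copy()
A=np.array([.611,.019])
for th in (3.1,3.2):
    a,b=[proj(f,[*(A+rr*np.array([np.cos(th),np.sin(th)])),.281]) for rr in(.09,.06)];cv2.line(im,tuple(a.astype(int).tolist()),tuple(b.astype(int).tolist()),(0,0,255) if th>3.15 else (255,0,0),1)
cv2.imwrite("pics/w4.png",cv2.resize(im[220:400,150:390],None,fx=3,fy=3))
```

```text
t 4.80 [0.5381 0.0347 0.2613] F [ 1.06  2.04 -0.62] toolx,y [[-0.935, 0.354], [0.354, 0.935]] 0.0037641078180372187
```

View pics/w4.png

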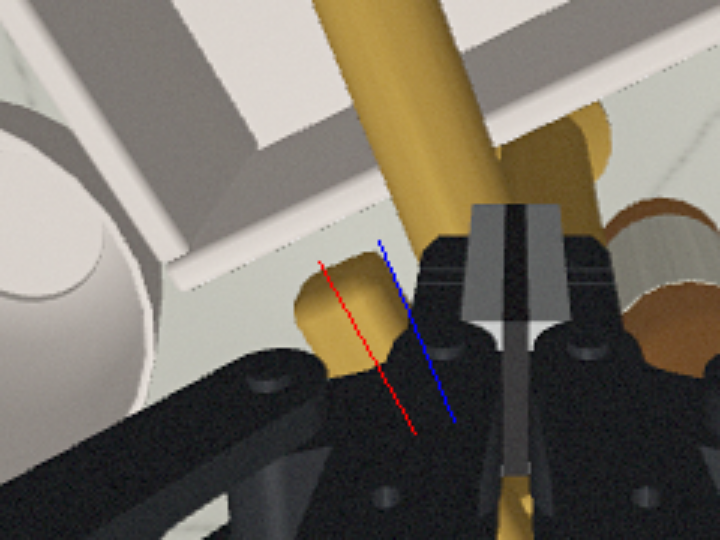

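The lever's end centre, at about crop (337,270), is just short of the 3.20 rad red line, so it sits around 3.17. I'll creep 3 mm further and watch for the stop.

Request:
move_arm([
  [0,-0.001,0,0,0],
  [0,-0.0015,0,0,0],
  [0,-0.0015,0,0,0],
])

```text
t: 5.1
position: [0.5376, 0.0333, 0.2613]
ee_rot: [0.0, 0.18, 0.984, 0.0]
force: [1.0, 2.2, -0.3]
gripper_width: 0.003
grasp_force: 0.8
```

Request:
move_arm([
  [0,-0.001,0,0,0],
  [0,-0.0015,0,0,0],
  [0,-0.0015,0,0,0],
])

```text
t: 5.35
position: [0.5373, 0.0325, 0.2614]
ee_rot: [0.0, 0.18, 0.984, 0.001]
force: [3.2, 7.0, -1.3]
gripper_width: -0.001
grasp_force: 3.5
```

The force rose to 7.7 N, so the lever is against its stop. I'll back off, rise, and cross to the right side of the spout.

Request:
move_arm([
  [0,0.015,0,0,0],
  [0,0.03,0,0,0],
  [0,0.03,-0.03,0,0],
  [0,0.03,-0.06,0,0],
  [0,0.03,-0.06,0,0],
  [0.015,0.003,-0.06,0,0],
  [0.03,-0.026,-0.06,0,0],
  [0.045,-0.054,-0.06,0,0],
  [0.058,-0.08,-0.06,0,0],
  [0.058,-0.08,-0.06,0,0],
])

```text
t: 6.18
position: [0.4518, -0.0244, 0.3222]
ee_rot: [0.0, 0.181, 0.984, -0.001]
force: [-1.3, 0.6, 0.0]
gripper_width: -0.001
grasp_force: 0.0
```

Run:
```python
from h import *
st();print(delta([.455,-.022,.22]))
A=np.array([.611,.019])
f=r.grab_frame("top");cv2.imwrite("pics/top2.png",cv2.resize(f["frame"][130:310,180:420],None,fx=3.3,fy=3.3,interpolation=cv2.INTER_CUBIC))
```

```text
t 6.18 [ 0.4518 -0.0244  0.3222] F [-1.32  0.63  0.04] toolx,y [[-0.935, 0.356], [0.356, 0.935]] -0.0010515939095185412
[-0.002   0.0034  0.1022]
```

View pics/top2.png

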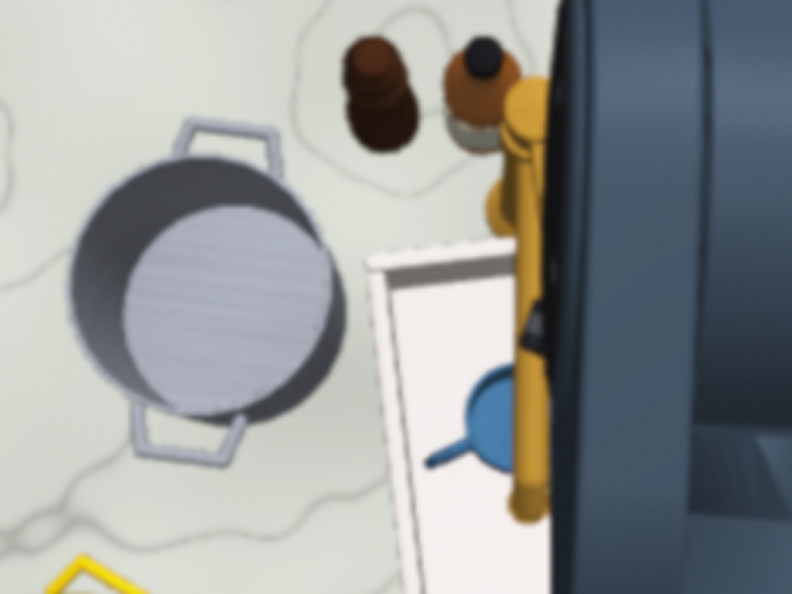

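The top view shows the lever hanging over the sink's middle, the spout unmoved with its end at crop (528,500), and the pot in place. I'll lower beside the spout and compute the sweep.

Request:
move_arm([
  [0,0,0.03,0,0],
  [0,0,0.06,0,0],
  [0,0,0.085,0,0],
  [0,0,0.1,0,0],
  [0,0,0.1,0,0],
  [0,0,0.1,0,0],
])

```text
t: 6.73
position: [0.4546, -0.0218, 0.2213]
ee_rot: [-0.001, 0.18, 0.984, -0.0]
force: [-0.1, 0.2, 0.4]
gripper_width: -0.0
grasp_force: 0.0
```

```bash
cat > sw.py <<'E'
from h import *
import sys
st();A=np.array([.611,.019])
for th in np.arange(3.2,1.85,-.1):
    e=np.array([np.cos(th),np.sin(th)]);t=np.array([-e[1],e[0]])
    print(round(th,2),delta([*(A+.155*e+.025*t),.22]))
E
python3 sw.py
```

```text
t 6.73 [ 0.4546 -0.0218  0.2213] F [-0.11  0.21  0.35] toolx,y [[-0.935, 0.353], [0.353, 0.935]] -0.0003569112141027492
3.2 [-0.0005  0.0075  0.0013]
3.1 [0.0075 0.021  0.0013]
3.0 [0.014  0.0353 0.0013]
2.9 [0.0191 0.0501 0.0013]
2.8 [0.0226 0.0654 0.0013]
2.7 [0.0247 0.081  0.0013]
2.6 [0.0251 0.0967 0.0013]
2.5 [0.024  0.1123 0.0013]
2.4 [0.0214 0.1278 0.0012]
2.3 [0.0172 0.1429 0.0012]
2.2 [0.0115 0.1575 0.0012]
2.1 [0.0044 0.1715 0.0012]
2.0 [-0.0041  0.1847  0.0012]
1.9 [-0.0139  0.197   0.0012]
```

Request:
move_arm([
  [0.004,0.008,0,0,0],
  [0.007,0.016,0,0,0],
  [0.01,0.023,0,0,0],
  [0.012,0.03,0,0,0],
  [0.015,0.036,0,0,0],
  [0.017,0.042,0,0,0],
  [0.019,0.048,0,0,0],
  [0.021,0.054,0,0,0],
  [0.022,0.06,0,0,0],
  [0.023,0.065,0,0,0],
])

```text
t: 7.57
position: [0.4561, 0.0472, 0.2213]
ee_rot: [0.0, 0.18, 0.984, 0.0]
force: [0.3, -2.5, 2.3]
gripper_width: -0.005
grasp_force: 1.5
```

Request:
move_arm([
  [0.001,0.005,0,0,0],
  [0.0015,0.01,0,0,0],
  [0.002,0.016,0,0,0],
  [0.002,0.021,0,0,0],
  [0.002,0.026,0,0,0],
  [0.0025,0.031,0,0,0],
  [0.002,0.036,0,0,0],
  [0.002,0.042,0,0,0],
  [0.001,0.047,0,0,0],
  [0.001,0.052,0,0,0],
])

```text
t: 8.4
position: [0.4737, 0.0961, 0.2212]
ee_rot: [-0.0, 0.18, 0.984, -0.0]
force: [-0.3, -3.5, 0.4]
gripper_width: -0.002
grasp_force: 1.3
```

```bash
python3 sw.py|sed '2,8d'
```

```text
t 8.40 [0.4737 0.0961 0.2212] F [-0.32 -3.46  0.45] toolx,y [[-0.935, 0.354], [0.354, 0.935]] -0.0023534908914498113
2.5 [ 0.0002 -0.0047  0.0012]
2.4 [-0.0024  0.0108  0.0012]
2.3 [-0.0066  0.0259  0.0012]
2.2 [-0.0123  0.0405  0.0012]
2.1 [-0.0194  0.0545  0.0012]
2.0 [-0.0279  0.0677  0.0012]
1.9 [-0.0376  0.08    0.0012]
```

The spout is being pushed with 2.5–3.5 N. I'll continue to a nominal 2.05 rad and then look.

Request:
move_arm([
  [-0.001,0.005,0,0,0],
  [-0.002,0.011,0,0,0],
  [-0.004,0.016,0,0,0],
  [-0.005,0.021,0,0,0],
  [-0.007,0.026,0,0,0],
  [-0.009,0.031,0,0,0],
  [-0.011,0.036,0,0,0],
  [-0.012,0.041,0,0,0],
  [-0.015,0.046,0,0,0],
  [-0.017,0.05,0,0,0],
])

```text
t: 9.23
position: [0.5075, 0.1368, 0.2213]
ee_rot: [-0.0, 0.18, 0.984, 0.0]
force: [-1.1, -3.0, -0.2]
gripper_width: -0.001
grasp_force: 1.3
```

Request:
move_arm([
  [-0.002,0.004,0,0,0],
  [-0.005,0.009,0,0,0],
  [-0.008,0.014,0,0,0],
  [-0.008,0.014,0,0,0],
])

```text
t: 9.57
position: [0.5203, 0.1473, 0.2211]
ee_rot: [-0.0, 0.18, 0.984, 0.0]
force: [-1.3, 0.8, 0.9]
gripper_width: -0.004
grasp_force: 0.2
```

```bash
python3 sw.py|sed '2,11d'
python3 - <<'E'
from h import *
f=r.grab_frame("scene");cv2.imwrite("pics/s2.png",cv2.resize(f["frame"][160:390,180:480],None,fx=2.6,fy=2.6,interpolation=cv2.INTER_CUBIC))
A=np.array([.611,.019])
print("mouth",proj(f,[.534,.234,.15]),"above mouth at .225",proj(f,[.534,.234,.236]))
for th in (2.2,2.1,2.0,1.9): print(th,(proj(f,[*(A+.225*np.array([np.cos(th),np.sin(th)])),.236])-[180,160])*2.6)
E
```

```text
t 9.57 [0.5203 0.1473 0.2211] F [-1.31  0.77  0.88] toolx,y [[-0.935, 0.354], [0.354, 0.935]] -0.00394253841462832
2.2 [ 0.0131 -0.0239  0.0011]
2.1 [ 0.006  -0.0099  0.0011]
2.0 [-0.0024  0.0033  0.0011]
1.9 [-0.0122  0.0156  0.0011]
mouth [345.63534878 294.86806696] above mouth at .225 [346.78989754 265.9427955 ]
2.2 [464.86285464 220.07230338]
2.1 [455.42474197 239.15751994]
2.0 [442.92186709 257.95105674]
1.9 [427.37618316 276.20117313]
```

View pics/s2.png

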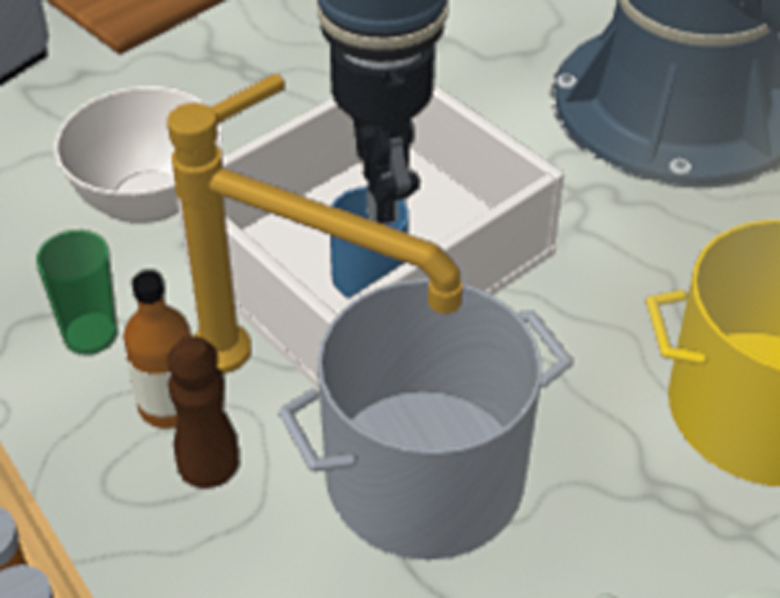

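The nozzle mouth is at crop (445,300), the pot-centre point at that height projects to (431,325), and the lever is still closed. The spout is at about 2.04 rad and needs 1.92, so the finger has about 20 mm more to go.

Request:
move_arm([
  [-0.003,0.004,0,0,0],
  [-0.006,0.008,0,0,0],
  [-0.009,0.012,0,0,0],
  [-0.012,0.016,0,0,0],
  [-0.0125,0.0165,0,0,0],
  [-0.0125,0.0165,0,0,0],
])

```text
t: 10.12
position: [0.5374, 0.1579, 0.2212]
ee_rot: [-0.0, 0.18, 0.984, 0.0]
force: [1.3, -0.4, -0.2]
gripper_width: 0.002
grasp_force: 0.2
```

Request:
move_arm([
  [0.01,-0.02,0,0,0],
  [0.02,-0.04,0,0,0],
  [0.03,-0.06,0,0,0],
  [0.03,-0.06,-0.03,0,0],
  [0.03,-0.06,-0.07,0,0],
  [0.03,-0.06,-0.1,0,0],
  [0.05,-0.09,-0.1,0,0],
  [0.06,-0.12,-0.1,0,0],
  [0.06,-0.12,-0.1,0,0],
  [0.06,-0.12,-0.1,0,0],
])

```text
t: 10.95
position: [0.4381, 0.066, 0.322]
ee_rot: [0.001, 0.181, 0.984, 0.0]
force: [0.7, -0.6, 0.4]
gripper_width: 0.003
grasp_force: 0.0
```

Run:
```python
from h import *
st()
f=r.grab_frame("scene");a=cv2.resize(f["frame"][200:360,230:430],None,fx=2,fy=2)
g=r.grab_frame("top");b=cv2.resize(g["frame"][140:300,180:380],None,fx=2,fy=2)
for im,ff,o in((a,f,(230,200)),(b,g,(180,140))):
    p=(proj(ff,[.534,.234,.18])-o)*2;cv2.circle(im,tuple(p.astype(int).tolist()),3,(0,0,255),-1)
cv2.imwrite("pics/fin.png",np.hstack([a,b]))
```

```text
t 10.95 [0.4381 0.066  0.322 ] F [ 0.74 -0.63  0.44] toolx,y [[-0.935, 0.355], [0.355, 0.935]] 0.0031873579328607917
```

View pics/fin.png

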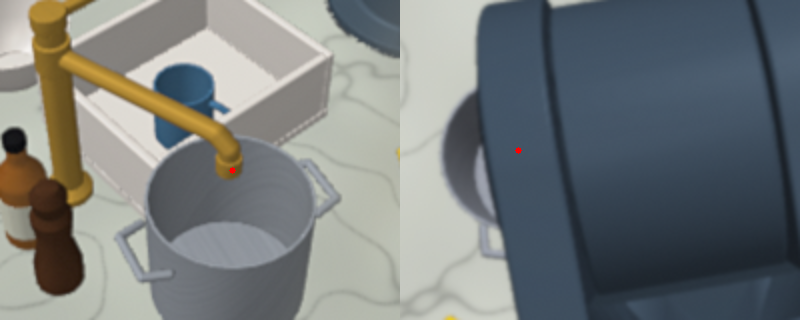

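The pot-centre mark at (232,170) falls on the nozzle mouth at about (229,174). That is within about 1 cm, and the robot is clear, so I'll hand it in.

```bash
python3 -c "
from workcell import r
print(r.job_done())"
```

```text
the job is handed in; nothing more can be done
None
```

I pushed the lever closed against its stop, then pushed the spout round until its outlet was within about 1 cm of the steel pot's centre in the final camera view. I then handed the job in at about 11 s of the 64 s; no verdict came back.

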